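# Close up the serviced gear case and hang up the parts tins

## Task

Finish the gearbox service. Lower the aluminium cover onto the grey gear case so that both dowel pins enter their holes and it sits flat on the rim, and only then press each of its four snap tabs fully down. Hang every parts tin by its handle on the prongs of the rack, at any time during the job, and do not disturb the jar, the wrench and the bottle.

Things in the scene. Friction and masses are not known exactly. Their poses are not given: they have to be found in the camera images.
- case_seat (a point): centre of the flat rim of the grey gear case, at the height of the rim, 45 mm above the bench. The case (130 x 180 mm, long side along its y) is fixed to the bench, open on top with gears inside; a motor sticks out to its +x, lower than the rim. Two upright steel dowel pins, 9 mm thick, 16 mm tall with the top 7 mm tapered, stand on the rim at y = +70 and -70 mm, x = 0. z up.
- cover_grip (a point): centre of the bow handle's bar on the aluminium cover plate (0.4 kg). Plate 124 x 174 x 8 mm, long side along its y, z up. The bar runs along y, 66 mm long, 14 mm wide and 14 mm high, its centre 33 mm above the plate's underside, 18 mm free space below it. Two through holes 10.5 mm wide at y = +70 and -70 mm, x = 0, fit the case's dowels; either way round fits. Four snap tabs stand on its corners. Lies flat on the bench at the start.
- cover_base (a point): centre of the cover plate's underside, 33 mm below the handle bar's centre; same axes
- tab1_top (a point): middle of the top of snap tab 1, a black block 24 x 24 mm at the cover's corner x = 44, y = 66 mm; up it stands 11 mm above the plate, pushed home 4 mm
- tab2_top (a point): middle of the top of snap tab 2, a black block 24 x 24 mm at the cover's corner x = 44, y = -66 mm; up it stands 11 mm above the plate, pushed home 4 mm
- tab3_top (a point): middle of the top of snap tab 3, a black block 24 x 24 mm at the cover's corner x = -44, y = -66 mm; up it stands 11 mm above the plate, pushed home 4 mm
- tab4_top (a point): middle of the top of snap tab 4, a black block 24 x 24 mm at the cover's corner x = -44, y = 66 mm; up it stands 11 mm above the plate, pushed home 4 mm
- tab1 (a joint): how far snap tab 1 is pushed down into the cover: 0 up, 0.007 m fully home; takes about 5 N and stays where it is left
- tab2 (a joint): how far snap tab 2 is pushed down into the cover: 0 up, 0.007 m fully home; takes about 5 N and stays where it is left
- tab3 (a joint): how far snap tab 3 is pushed down into the cover: 0 up, 0.007 m fully home; takes about 5 N and stays where it is left
- tab4 (a joint): how far snap tab 4 is pushed down into the cover: 0 up, 0.007 m fully home; takes about 5 N and stays where it is left
- rack: steel rack fixed to the bench, origin on the bench under its rail (along its y, 190 mm up, posts at y = +-205 mm). Three pairs of 8 mm round prongs stick out level to its -x (towards the robot) at y = -130, 0, 130 mm, 64 mm between a pair's centres, 95 mm long, centre 190 mm up, tips turned up to 214 mm. A tin's bar lies across a pair, the sleeve between; swinging dies in seconds.
- hook1 (a point): point on the rack's hook pair 1 (at the rack's y = -130 mm): midway between its two prongs, level with the top of the prongs, 60 mm out from the rail and about 40 mm in from the tips. Axes as the rack.
- hook2 (a point): point on the rack's hook pair 2 (middle): midway between its two prongs, level with the top of the prongs, 60 mm out from the rail and about 40 mm in from the tips. Axes as the rack.
- hook3 (a point): point on the rack's hook pair 3 (at the rack's y = +130 mm): midway between its two prongs, level with the top of the prongs, 60 mm out from the rail and about 40 mm in from the tips. Axes as the rack.
- tin1_grip (a point): one of two or three alike open steel parts tins (an absent one reads None), 60 x 94 x 45 mm, 0.18 kg, with a fixed handle: a flat strap 16 mm wide, 6 mm thick, level over the top along the tin's y, 98 mm clear between its legs, centre 100 mm above the underside. This point is the strap's middle, where a wooden sleeve 18 mm wide (x), 16 mm high, 44 mm long is gripped. z up.
- tin2_grip (a point): one of two or three alike open steel parts tins (an absent one reads None), 60 x 94 x 45 mm, 0.18 kg, with a fixed handle: a flat strap 16 mm wide, 6 mm thick, level over the top along the tin's y, 98 mm clear between its legs, centre 100 mm above the underside. This point is the strap's middle, where a wooden sleeve 18 mm wide (x), 16 mm high, 44 mm long is gripped. z up.
- tin3_grip (a point): one of two or three alike open steel parts tins (an absent one reads None), 60 x 94 x 45 mm, 0.18 kg, with a fixed handle: a flat strap 16 mm wide, 6 mm thick, level over the top along the tin's y, 98 mm clear between its legs, centre 100 mm above the underside. This point is the strap's middle, where a wooden sleeve 18 mm wide (x), 16 mm high, 44 mm long is gripped. z up.
- tin1: underside centre of the same tin as tin1_grip, 100 mm below that point
- tin2: underside centre of the same tin as tin2_grip, 100 mm below that point
- tin3: underside centre of the same tin as tin3_grip, 100 mm below that point
- jar: bystander: glass jar with a lid, 64 mm wide and 90 mm tall, loose on the bench; leave alone. Origin under it
- wrench: bystander: a wrench lying on the bench; leave alone
- oil: bystander: white bottle 52 mm wide and 130 mm tall, loose on the bench; leave alone. Origin under it
Things that resemble listed ones, but are neither listed nor needed, are in the scene too. There is more than one size of the part that bears cover_grip; the job needs the larger.

How it is judged (in metres and radians):
On the way, in this order (a step that is already met when the one before it is completed fails the run):
1. the cover sits flat on the gear case with both dowel pins through its holes (horizontal distance between cover_base and case_seat below 0.003 m and z of cover_base in the frame of case_seat below 0.0025 m and angle between cover_base's own z axis and vertical below 0.03 rad), for 0.3 s.
2. all four snap tabs are pressed home while the cover sits on the case (all of step 1 and value of joint each of tab1, tab2, tab3, tab4 above 0.0055 m), for 0.2 s.
At the end, for the whole second after the job is handed in: The cover is within 3 mm of centre on the case, under 2.5 mm above the rim, level within 0.03 rad; every tab is 5.5 mm down or more; every tin present hangs with its bar lying on the prongs, between tips and rail, the bar's centre 188 to 213 mm up (all of step 2 and z of tin1_grip in the frame of rack between 0.188 and 0.213 m and x of tin1_grip in the frame of rack between -0.102 and -0.005 m and z of tin2_grip in the frame of rack between 0.188 and 0.213 m and x of tin2_grip in the frame of rack between -0.102 and -0.005 m and z of tin3_grip in the frame of rack between 0.188 and 0.213 m and x of tin3_grip in the frame of rack between -0.102 and -0.005 m); the robot touches nothing.
It fails at once if the jar is moved more than 3 cm (distance of jar from where it was at the start of the episode above 0.03 m).
It fails at once if the wrench is moved more than 3 cm (distance of wrench from where it was at the start of the episode above 0.03 m).
It fails at once if the oil is moved more than 3 cm (distance of oil from where it was at the start of the episode above 0.03 m).
Of tin1, tin2, tin3 only 2 to 3 are there at a start; the rules pass over those that are not, and their reading is None.
At some moment in a run one of tin1, tin2, tin3 may be knocked a few centimetres aside while the robot is not near it.
Once in a run the grip may slacken for a moment while it holds something.
It also fails if it takes over 210 s, if anything falls off the work surface, if the arm or the gripper's body presses on something with over 40 N, if the wrist force passes 120 N, or if a joint passes its speed limit or range.

## Robot

A 6-joint arm with a two-finger parallel gripper is mounted at the origin on the work surface. World frame = base frame: x ahead of the robot, y to its left, z up, the work surface at z = 0. Lengths are in m, angles in degrees, forces in N, time in s.
With the tool pointing down it reaches from about 0.3 to 0.875 m from the base axis. Payload 6.4 kg.
Tool frame: the origin (TCP) lies midway between the tips of the shut fingers; the grasp point (between the pads) lies 19 mm behind it; z points along the fingers, y is the line along which they close (so a half turn about z gives the same grasp; the last joint's range is limited). The gripper opens to 88 mm and grips with 3 to 60 N. Pads are 18 mm wide; open, the fingers measure 123 mm over their backs; the gripper's body (75 mm by 187 mm) begins 45 mm behind the grasp point.
Start: joints at [63.18, 10.359, 92.074, -0, 77.567, -11.82], TCP at [0.149, 0.555, 0.239] pointing down, gripper open.
Joint ranges: [-171.53, 171.53], [-51.25, 118.39], [17.06, 147.69], [-65.23, 245.23], [0, 150.52], [-178.68, 178.68]. Speed limits (degrees/s): [147.25, 147.25, 172.46, 180, 180, 180].

## Interface

Orientations are given as a 3x3 rotation matrix whose columns are the frame's x, y, z axes.
In Python, from station import manip, snapshot, workorder gives the robot as it stands.
- The arm moves only by the tool servo_tool, never from a script. Its argument "increments" is a list of rows, each a list of 7 numbers: the closure in counts, from 0 (fully open) to 255 (shut), then the shift along the world's x, y, z in m, then the turn, a rotation vector about the world's x, y, z in degrees. In form: [[hand, tx, ty, tz, rx, ry, rz], ...]. A call has 1 to 8 rows; each row shifts and turns the commanded pose from where the row before left it; what a row does not reach is not made up. A row lasts 1/12 s, in which the tool goes at most 41.7 mm and 7.16 degrees, less where a joint would pass 70% of its speed; a pose out of reach is approached as far as the arm can. A call is refused whole if a number of a shift passes 0.0417 or a number of a turn 7.16, either way. A call with a gripper value outside its range is refused whole. The fingers move at their own pace and stop on an object; "squeeze" is the grip in N (left out, the last holds). Time passes only in rows, so rows that do not move let the fingers close. It gives the time, the measured TCP pose, the force, the opening and the grip force at its end, in the units of the state.
- manip.get_obs(): the state, without advancing time (a new reading comes with each control period).
- snapshot(name): name is "scene" or "top" or "wrist"; returns a dict with "img" (480x640x3 uint8, blue, green, red), "fov_y" (degrees; the focal length in pixels is half the picture's height over the tangent of half this angle, whatever the lens; pixels are square), "cx", "cy" (the principal point, pixels), "distortion" ([k1, k2, p1, p2, k3] as OpenCV has them; the pictures are not rectified), "R" (3x3) and "t" (3): a world point X has camera coordinates R X + t; the wrist camera has in their place "tool_from_camera" (4x4, takes a point from camera to tool coordinates, whose origin is the TCP and whose axes are the flange's). Camera axes: x right, y down, z forward; pixel columns grow to the right and rows downward; lengths in m; the calibration is good to about 2 mm. A picture is of the moment at which its call begins: read the wrist's pose just before it. There is no depth.
- workorder.sign_off(): hands the job in; it is judged then, once.
The state is a dict: "time_s": time; "qpos": joint angles; "dq": joint speeds; "tau": joint torques, N m; "tool_pos": TCP position; "eef_rot": TCP orientation; "contact_force": force on the tool from outside, world axes, zero at the start; "ft_torque": the same for the moment, N m; "grip_width": finger opening in m; "finger_force": force on a finger pad.
Only numpy, scipy, OpenCV 4.12 (cv2) and the standard library are available. Lean on these libraries where they do the work, as an engineer would, in place of code of your own. Each camera call takes 0.05 s, during which the arm holds its last target. There are 200 camera calls.

## Working session

There is one attempt and no reset: what is moved stays moved. The work goes in short steps, Python scripts to look and compute and a tool call to move; the robot and the scene stay as the last step left them, time stands still between calls to the robot, and variables do not carry over. Pictures are saved under pics/ and viewed, at most 14 in all, crops included, and the job is handed in when it is done.

Besides the shell and the picture viewer there is one more tool, called by a JSON object that holds its "fn" and its "kwargs". servo_tool: Moves the arm, as the interface text tells. Its arguments: {"type":"object","properties":{"increments":{"type":"array"},"squeeze":{"type":"number"}},"required":["increments"]}

```bash
mkdir -p pics; ls
python3 - <<'E'
from station import manip, snapshot
import cv2
o=manip.get_obs(); print({k:o[k] for k in("time_s","tool_pos","eef_rot","grip_width","contact_force")})
for n in("scene","top","wrist"):
    s=snapshot(n); cv2.imwrite(f"pics/{n}0.png",s["img"]); print(n,{k:v for k,v in s.items() if k!="img"})
E
```

```text
pics
{'time_s': 0.0, 'tool_pos': array([0.14854554, 0.554934  , 0.23782842]), 'eef_rot': array([[-9.65936145e-01,  2.58779374e-01, -7.73761734e-04],
       [ 2.58780298e-01,  9.65934970e-01, -1.54634321e-03],
       [ 3.47241791e-04, -1.69390309e-03, -9.99998505e-01]]), 'grip_width': 0.08816473172624106, 'contact_force': array([-0.25415743,  1.19743259,  0.34465049])}
scene {'fov_y': 47.393911928078495, 'cx': 324.2281799627966, 'cy': 237.10623243758673, 'distortion': array([-0.04899439,  0.        ,  0.        ,  0.        ,  0.        ]), 'R': array([[-0.77208757,  0.63523741,  0.01882057],
       [ 0.35462671,  0.45522161, -0.81670875],
       [-0.52737148, -0.6238964 , -0.5767431 ]]), 't': array([ 0.46770465, -0.06263924,  1.64837051])}
top {'fov_y': 45.57639161651384, 'cx': 322.6762195868093, 'cy': 239.36511315476605, 'distortion': array([0.03112807, 0.        , 0.        , 0.        , 0.        ]), 'R': array([[-0.02225391, -0.99951612, -0.02173209],
       [-0.99532166,  0.02419429, -0.09353836],
       [ 0.09401889,  0.01954882, -0.99537847]]), 't': array([-0.04728455,  0.56116861,  1.39276429])}
wrist {'fov_y': 59.132544116622014, 'cx': 324.59892862666743, 'cy': 241.38296780822967, 'distortion': array([-0.04531871,  0.        ,  0.        ,  0.        ,  0.        ]), 'tool_from_camera': array([[ 6.52958216e-04, -9.54750706e-01, -2.97406560e-01,
         7.69264695e-02],
       [ 9.99999753e-01,  5.45704465e-04,  4.43656427e-04,
         5.52235945e-05],
       [-2.61285199e-04, -2.97406776e-01,  9.54750827e-01,
        -1.46559138e-01],
       [ 0.00000000e+00,  0.00000000e+00,  0.00000000e+00,
         1.00000000e+00]])}
```

View pics/top0.png

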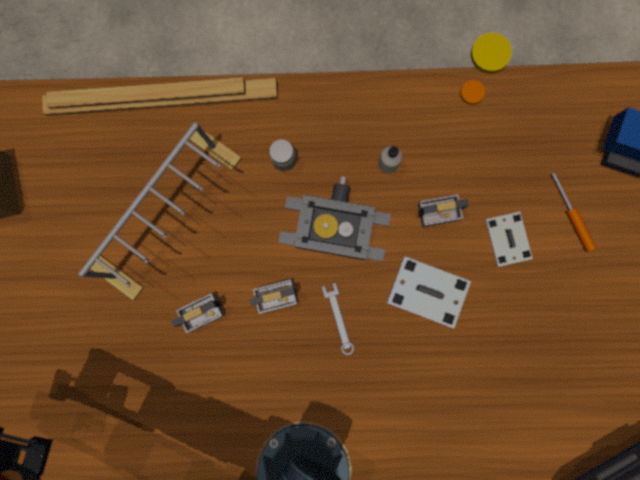

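View pics/scene0.png

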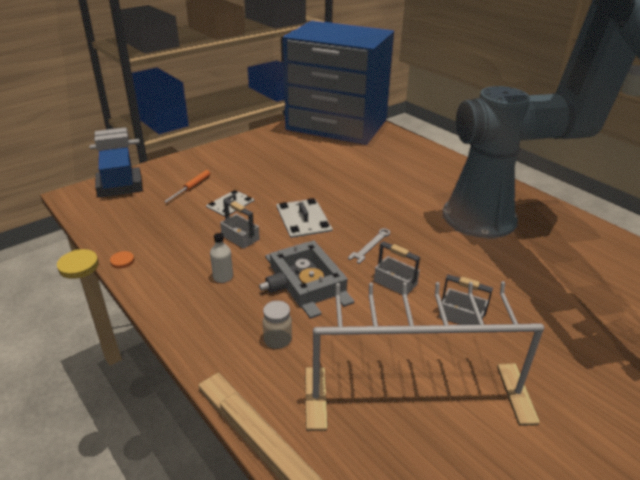

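The top view shows the tins at (200,312), (275,296) and (442,210), and the big cover at (430,292) with a smaller decoy at (510,240). The case is at (335,228) and the rack rail runs from (195,128) to (85,272), with its prongs pointing down and right.

```bash
cat > h.py <<'E'
import numpy as np, cv2
from station import manip, snapshot
def cam(s,obs=None):
    f=s["img"].shape[0]/2/np.tan(np.radians(s["fov_y"]/2))
    K=np.array([[f,0,s["cx"]],[0,f,s["cy"]],[0,0,1.]])
    if "R" in s: R,t=np.array(s["R"]),np.array(s["t"])
    else:
        T=np.eye(4);T[:3,:3]=obs["eef_rot"];T[:3,3]=obs["tool_pos"]
        M=np.linalg.inv(T@s["tool_from_camera"]);R,t=M[:3,:3],M[:3,3]
    return dict(K=K,d=np.array(s["distortion"]),R=R,t=t)
def p2w(c,px,z):
    px=np.atleast_2d(np.array(px,float)); z=np.broadcast_to(z,len(px))
    u=cv2.undistortPoints(px[:,None],c["K"],c["d"])[:,0]
    D=np.c_[u,np.ones(len(u))]@c["R"]; o=-c["R"].T@c["t"]
    return o+D*((z-o[2])/D[:,2])[:,None]
def w2p(c,X): return cv2.projectPoints(np.atleast_2d(np.array(X,float)),cv2.Rodrigues(c["R"])[0],c["t"],c["K"],c["d"])[0][:,0]
def shoot(name,fn):
    o=manip.get_obs(); s=snapshot(name); cv2.imwrite(f"pics/{fn}.png",s["img"]); c=cam(s,o); np.savez(f"pics/{fn}.npz",**c); return s["img"],c
def load(fn): return dict(np.load(f"pics/{fn}.npz"))
E
python3 - <<'E'
from h import *
img,c=shoot("top","top1")
np.set_printoptions(precision=4,suppress=True)
for n,px,z in[("cover plate",(430,292),.008),("coverhandle",(430,291),.033),("case",(335,228),.045),("tinA",(202,311),.1),("tinB",(273,297),.1),("tinC",(444,209),.1),("railL",(195,128),.19),("railR",(85,272),.19),("jar",(282,150),.09),("oil",(391,153),.13),("wr1",(330,290),0),("wr2",(347,348),0)]:
    print(n,p2w(c,px,z)[0])
big=cv2.resize(img[100:345,70:480],None,fx=1.95,fy=1.95,interpolation=cv2.INTER_CUBIC); cv2.imwrite("pics/top1b.png",big)
E
```

```text
cover plate [ 0.4241 -0.3232  0.008 ]
coverhandle [ 0.4265 -0.3191  0.033 ]
case [ 0.5854 -0.0916  0.045 ]
tinA [0.392  0.2233 0.1   ]
tinB [0.4207 0.0571 0.1   ]
tinC [ 0.6176 -0.3485  0.1   ]
railL [0.8019 0.2169 0.19  ]
railR [0.4853 0.4587 0.19  ]
jar [0.7722 0.0315 0.09  ]
oil [ 0.7478 -0.2257  0.13  ]
wr1 [ 0.4345 -0.0753  0.    ]
wr2 [ 0.2905 -0.1141  0.    ]
```

View pics/top1b.png

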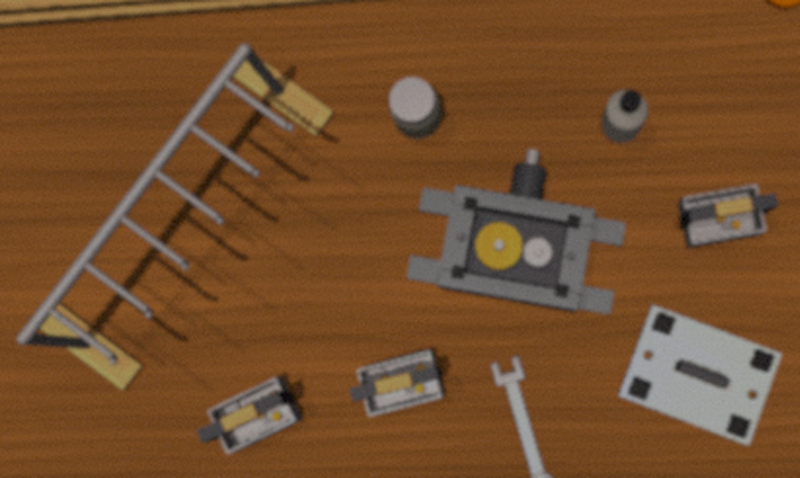

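The crop gives the prong bases and tips, the cover's holes at (648,354) and (752,394), the dowels at (461,237) and (571,256), and the tin sleeves at (238,418), (393,382) and (734,207).

Run:
```python
from h import *
from scipy.optimize import least_squares
np.set_printoptions(precision=4,suppress=True)
c=load("top1"); cr=lambda p:(np.array(p,float)+.5)/1.95-.5+[70,100]
base=[(225,83),(190,127),(155,172),(120,216),(87,263),(50,312)];tip=[(290,127),(257,173),(220,220),(184,266),(150,315),(115,360)]
ys=[-162,-98,-32,32,98,162]; ys=[-.162,-.098,-.032,.032,.098,.162]
def mod(p):
    L=np.array([[-.004,y,.19] for y in ys]+[[-.095,y,.212] for y in ys]); a=p[2]
    R=np.array([[np.cos(a),-np.sin(a),0],[np.sin(a),np.cos(a),0],[0,0,1]]); return L@R.T+[p[0],p[1],0]
r=least_squares(lambda p:(w2p(c,mod(p))-cr(base+tip)).ravel(),[.65,.34,.6]); print("rack",r.x,np.degrees(r.x[2]),np.abs(r.fun).max())
a=r.x[2]
for y in(-.13,0,.13): print("hook",r.x[:2]+np.array([np.cos(a)*-.06-np.sin(a)*y,np.sin(a)*-.06+np.cos(a)*y]))
def pair(n,p,q,z):
    P=p2w(c,[cr(p),cr(q)],z); d=P[0]-P[1]; print(n,P.mean(0),"len",np.linalg.norm(d),"dir",np.degrees(np.arctan2(d[1],d[0])))
pair("cover",(648,354),(752,394),.008); pair("handle",(677,365),(729,382),.040); pair("case",(461,237),(571,256),.06)
pair("tinA strap",(200,433),(288,397),.1);pair("tinB",(353,393),(440,368),.1);pair("tinC",(682,216),(775,201),.1)
for n,p in(("A",(238,418)),("B",(393,382)),("C",(734,207))): print("sleeve",n,p2w(c,cr(p),.108))
```

```text
rack [0.6424 0.3373 0.922 ] 52.828750281967594 2.308005787407666
hook [0.7098 0.2109]
hook [0.6062 0.2895]
hook [0.5026 0.368 ]
cover [ 0.4254 -0.3198  0.008 ] len 0.13997180124377714 dir 67.5767329273854
handle [ 0.4258 -0.3186  0.04  ] len 0.06722221758571138 dir 70.54509809898713
case [ 0.5882 -0.09    0.06  ] len 0.13894302715819795 dir 78.71282627809856
tinA strap [0.3888 0.2398 0.1   ] len 0.11277514318162832 dir 110.89630366781186
tinB [0.4256 0.0568 0.1   ] len 0.10822713869121407 dir 104.66525030140605
tinC [ 0.6232 -0.3471  0.1   ] len 0.11307338823219056 dir 97.7838937016735
sleeve A [[0.3856 0.2451 0.108 ]]
sleeve B [[0.4239 0.0602 0.108 ]]
sleeve C [[ 0.6236 -0.3523  0.108 ]]
```

{"fn": "servo_tool", "kwargs": {"increments": [[0,0.0228,-0.0323,0.0056,0,0,-4],[0,0.0228,-0.0323,0.0056,0,0,-4],[0,0.0228,-0.0323,0.0056,0,0,-4],[0,0.0228,-0.0323,0.0056,0,0,-4],[0,0.0228,-0.0323,0.0056,0,0,-4],[0,0.0228,-0.0323,0.0056,0,0,-4],[0,0.0228,-0.0323,0.0056,0,0,-4],[0,0.0228,-0.0323,0.0056,0,0,-4]]}}

```text
time_s: 0.87
tool_pos: [0.3317, 0.2954, 0.2839]
eef_rot: [[-0.68, 0.733, 0.0], [0.733, 0.68, 0.0], [-0.0, 0.0, -1.0]]
contact_force: [0.4, -0.0, -0.5]
grip_width: 0.0882
finger_force: 0.0
```

{"fn": "servo_tool", "kwargs": {"increments": [[0,0.0228,-0.0323,0.0056,0,0,-4],[0,0.0228,-0.0323,0.0056,0,0,-4],[0,0.0228,-0.0323,0.0056,0,0,-4],[0,0.002,-0.04,-0.004,0,0,-4],[0,0.002,-0.04,-0.004,0,0,-4],[0,0.002,-0.04,-0.004,0,0,-4],[0,0.002,-0.04,-0.004,0,0,-4],[0,0.002,-0.04,-0.004,0,0,-4]]}}

```text
time_s: 1.53
tool_pos: [0.4092, -0.0017, 0.2802]
eef_rot: [[-0.188, 0.982, 0.001], [0.982, 0.188, -0.0], [-0.0, 0.001, -1.0]]
contact_force: [1.4, 0.3, 0.1]
grip_width: 0.0879
finger_force: 0.0
```

{"fn": "servo_tool", "kwargs": {"increments": [[0,0.002,-0.04,-0.004,0,0,-4],[0,0.002,-0.04,-0.004,0,0,-4],[0,0.002,-0.04,-0.004,0,0,-4],[0,0.002,-0.04,-0.004,0,0,-4],[0,0.002,-0.04,-0.004,0,0,-4],[0,0.002,-0.04,-0.004,0,0,-4],[0,0.002,-0.04,-0.004,0,0,-4],[0,0.002,-0.04,-0.004,0,0,-4]]}}

```text
time_s: 2.2
tool_pos: [0.4252, -0.3219, 0.2479]
eef_rot: [[0.362, 0.932, 0.0], [0.932, -0.362, 0.0], [0.0, -0.0, -1.0]]
contact_force: [1.1, 0.1, 1.2]
grip_width: 0.0881
finger_force: 0.0
```

Run:
```python
from h import *
np.set_printoptions(precision=4,suppress=True)
img,c=shoot("wrist","w1"); o=manip.get_obs(); print(o["time_s"],o["tool_pos"],o["eef_rot"],o["qpos"])
```

```text
2.25 [ 0.4246 -0.3282  0.2468] [[ 0.3694  0.9293 -0.0009]
 [ 0.9293 -0.3694 -0.0031]
 [-0.0032  0.0003 -1.    ]] [-50.291    4.9998  97.1267  -0.1563  77.7694 -28.5818]
```

View pics/w1.png

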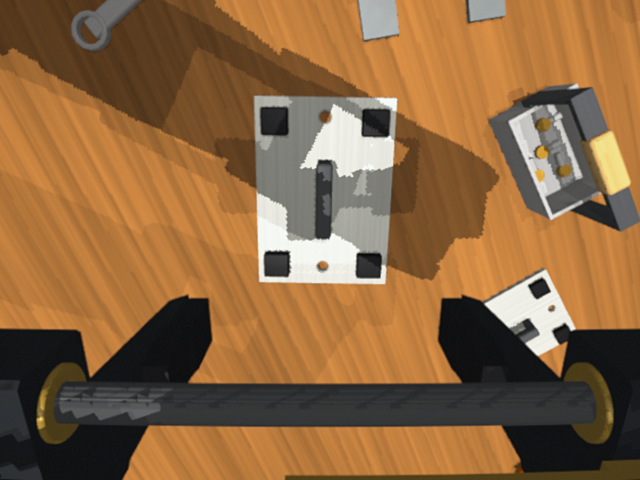

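The wrist view shows the cover square to the tool. Its holes are at (325,117) and (322,266), the plate corners at (254,96), (397,98), (386,283) and (259,283), and the bar runs from (324,161) to (322,238).

```bash
cat >> h.py <<'E'
def pair(n,c,p,q,z):
    P=p2w(c,[p,q],z); d=P[0]-P[1]; print(n,P.mean(0).round(4),"len",round(np.linalg.norm(d),4),"dir",round(np.degrees(np.arctan2(d[1],d[0])),2)); return P
E
python3 - <<'E'
from h import *
c=load("w1"); pair("holes",c,(325,117),(322,266),.008); pair("bar",c,(323.5,161),(322.5,238),.040)
P=p2w(c,[(254,96),(397,98),(386,283),(259,283)],.008); print(P.mean(0),P)
print("tinC",p2w(c,(608,163),.108))
E
```

```text
holes [ 0.425 -0.32   0.008] len 0.1397 dir 67.63
bar [ 0.4253 -0.3183  0.04  ] len 0.0667 dir 68.02
[ 0.42525377 -0.32058476  0.008     ] [[ 0.40044161 -0.21645709  0.008     ]
 [ 0.51587323 -0.26297661  0.008     ]
 [ 0.45084121 -0.42414746  0.008     ]
 [ 0.33385903 -0.37875786  0.008     ]]
tinC [[ 0.62248667 -0.3509559   0.108     ]]
```

{"fn": "servo_tool", "kwargs": {"increments": [[0,0,0,-0.035,0,0,-0.6],[0,0,0,-0.035,0,0,0],[0,0,0,-0.035,0,0,0],[0,0,0,-0.035,0,0,0],[0,0,0,-0.02,0,0,0],[0,0,0,0,0,0,0],[0,0,0,0,0,0,0]], "squeeze": 30}}

```text
time_s: 2.83
tool_pos: [0.4251, -0.3191, 0.0876]
eef_rot: [[0.368, 0.93, -0.002], [0.93, -0.368, 0.002], [0.001, -0.003, -1.0]]
contact_force: [-0.4, -0.0, -0.4]
grip_width: 0.0884
finger_force: 0.0
```

{"fn": "servo_tool", "kwargs": {"increments": [[0,0,-0.001,-0.025,0,0,-0.7],[0,0,0,-0.025,0,0,0],[0,0,0,-0.0225,0,0,0],[0,0,0,0,0,0,0],[255,0,0,0,0,0,0],[255,0,0,0,0,0,0],[255,0,0,0,0,0,0],[255,0,0,0,0,0,0]], "squeeze": 30}}

```text
time_s: 3.5
tool_pos: [0.4267, -0.322, 0.0178]
eef_rot: [[0.379, 0.925, 0.002], [0.925, -0.379, -0.003], [-0.002, 0.003, -1.0]]
contact_force: [0.2, -0.5, -1.5]
grip_width: 0.0634
finger_force: 0.0
```

{"fn": "servo_tool", "kwargs": {"increments": [[255,0,0,0,0,0,0],[255,0,0,0,0,0,0],[255,0,0,0,0,0,0],[255,0,0,0,0,0,0]]}}

```text
time_s: 3.83
tool_pos: [0.4257, -0.3209, 0.016]
eef_rot: [[0.379, 0.925, 0.0], [0.925, -0.379, -0.0], [-0.0, 0.0, -1.0]]
contact_force: [-0.2, 0.9, -0.1]
grip_width: 0.037
finger_force: 0.0
```

{"fn": "servo_tool", "kwargs": {"increments": [[0,0,0,0.0,0,0,0],[0,0,0,0,0,0,0],[0,0,0,0,0,0,0],[0,0,0,0.04,0,0,0],[0,0,0,0.04,0,0,0],[0,0.005,0.01,0.04,0,0,2],[0,0.02,0.025,0.025,0,0,2],[0,0.02,0.03,0.02,0,0,2]]}}

```text
time_s: 4.5
tool_pos: [0.4716, -0.2573, 0.1843]
eef_rot: [[0.282, 0.959, 0.003], [0.959, -0.282, -0.003], [-0.002, 0.004, -1.0]]
contact_force: [1.3, 0.4, 0.2]
grip_width: 0.0874
finger_force: 0.0
```

{"fn": "servo_tool", "kwargs": {"increments": [[0,0.02,0.03,0.02,0,0,2],[0,0.02,0.03,0.02,0,0,2],[0,0.02,0.03,0.01,0,0,1],[0,0.02,0.03,0.01,0,0,0],[0,0.02,0.02,0,0,0,0],[0,0,0,0,0,0,0],[0,0,0,0,0,0,0],[0,0,0,0,0,0,0]]}}

```text
time_s: 5.17
tool_pos: [0.57, -0.1161, 0.2402]
eef_rot: [[0.196, 0.981, -0.001], [0.981, -0.196, 0.0], [-0.0, -0.001, -1.0]]
contact_force: [0.4, 0.2, -0.2]
grip_width: 0.0883
finger_force: 0.0
```

Run:
```python
from h import *
np.set_printoptions(precision=4,suppress=True)
img,c=shoot("wrist","w2"); o=manip.get_obs(); print(o["time_s"],o["tool_pos"],o["eef_rot"],o["dq"])
```

```text
5.2167 [ 0.5698 -0.1166  0.2402] [[ 0.1967  0.9805 -0.0014]
 [ 0.9805 -0.1967  0.0001]
 [-0.0001 -0.0014 -1.    ]] [-0.8129 -0.2117  0.199   0.0445 -0.0653  0.1801]
```

View pics/w2.png

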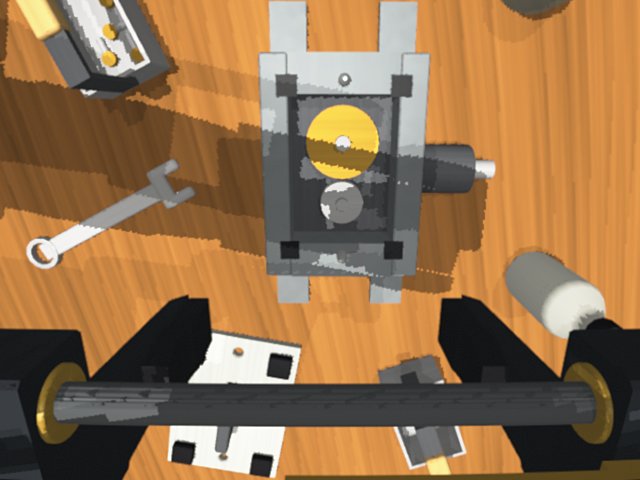

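The case is upright in view, with the near dowel at (345,79) and the other in shadow around (343,256). The rim corners are roughly (260,54), (428,54), (415,275) and (268,274). I'll enlarge both dowels.

Run:
```python
from h import *
i=cv2.imread("pics/w2.png")
def z(x,y):
    g=i[y-25:y+25,x-35:x+35]; g=cv2.normalize(np.clip(g.astype(float),0,np.percentile(g,97)),None,0,255,cv2.NORM_MINMAX).astype(np.uint8); return cv2.resize(g,None,fx=11,fy=11,interpolation=cv2.INTER_CUBIC)[:, :]
cv2.imwrite("pics/pins.png",cv2.resize(np.vstack([z(345,80),z(343,255)]),None,fx=.54,fy=.54,interpolation=cv2.INTER_AREA))
c=load("w2"); P=p2w(c,[(260,54),(428,54),(415,275),(268,274)],.045); print(P, P.mean(0)); print(p2w(c,[(345,78)],.061))
```

```text
[[ 0.54540525  0.00909263  0.045     ]
 [ 0.66917689 -0.01528326  0.045     ]
 [ 0.63535212 -0.19004498  0.045     ]
 [ 0.51031098 -0.16422472  0.045     ]] [ 0.59006131 -0.09011508  0.045     ]
[[ 0.6038716 -0.0211976  0.061    ]]
```

View pics/pins.png

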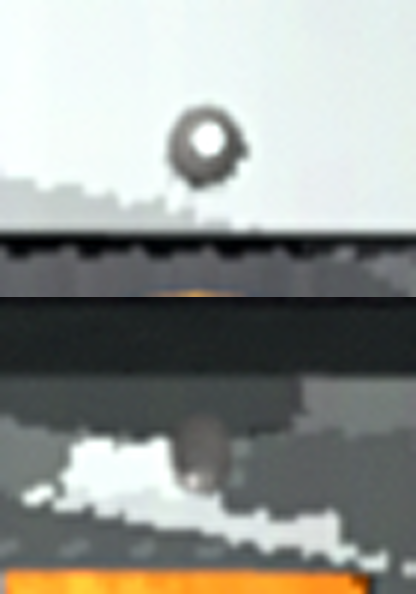

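Run:
```python
from h import *
c=load("w2"); pair("pins",c,(344.6,77.8),(340.6,259.8),.061); pair("base?",c,(344.5,79.8),(341.6,250.5),.045)
```

```text
pins [ 0.5893 -0.0894  0.061 ] len 0.1398 dir 78.18
base? [ 0.5905 -0.0885  0.045 ] len 0.1368 dir 78.48
```

{"fn": "servo_tool", "kwargs": {"increments": [[0,-0.02,-0.029,-0.005,0,0,-2],[0,-0.02,-0.029,-0.015,0,0,-2],[0,-0.02,-0.029,-0.02,0,0,-2],[0,-0.02,-0.029,-0.02,0,0,-2],[0,-0.02,-0.029,-0.02,0,0,-2],[0,-0.02,-0.029,-0.02,0,0,-0.7],[0,-0.025,-0.0297,-0.02,0,0,0],[0,0,0,0,0,0,0]]}}

```text
time_s: 5.88
tool_pos: [0.4204, -0.3216, 0.1178]
eef_rot: [[0.381, 0.924, -0.006], [0.924, -0.381, 0.003], [0.001, -0.007, -1.0]]
contact_force: [-1.3, 1.1, -0.9]
grip_width: 0.0881
finger_force: 0.0
```

{"fn": "servo_tool", "kwargs": {"increments": [[0,0,0,0,0,0,0],[0,0,0,-0.03,0,0,0],[0,0,0,-0.03,0,0,0],[0,0,0,-0.03,0,0,0],[0,0,0,-0.015,0,0,0],[0,0,0,0,0,0,0],[0,0,0,0,0,0,0],[0,0,0,0,0,0,0]], "squeeze": 40}}

```text
time_s: 6.55
tool_pos: [0.428, -0.3188, 0.0184]
eef_rot: [[0.374, 0.927, 0.002], [0.927, -0.374, -0.002], [-0.001, 0.002, -1.0]]
contact_force: [0.6, -0.2, -0.3]
grip_width: 0.0883
finger_force: 0.0
```

{"fn": "servo_tool", "kwargs": {"increments": [[255,0,0,0,0,0,0],[255,0,0,0,0,0,0],[255,0,0,0,0,0,0],[255,0,0,0,0,0,0],[255,0,0,0,0,0,0],[255,0,0,0,0,0,0],[255,0,0,0,0,0,0],[255,0,0,0,0,0,0]]}}

```text
time_s: 7.22
tool_pos: [0.4267, -0.3182, 0.0167]
eef_rot: [[0.375, 0.927, -0.0], [0.927, -0.375, 0.0], [0.0, -0.0, -1.0]]
contact_force: [-0.1, 0.2, 0.5]
grip_width: 0.0371
finger_force: 0.0
```

{"fn": "servo_tool", "kwargs": {"increments": [[255,0,0,0,0,0,0],[255,0,0,0,0,0,0],[255,0,0,0,0,0,0],[255,0,0,0,0,0,0]]}}

```text
time_s: 7.55
tool_pos: [0.4266, -0.3181, 0.0167]
eef_rot: [[0.375, 0.927, -0.0], [0.927, -0.375, 0.0], [0.0, -0.001, -1.0]]
contact_force: [-0.5, 0.4, 0.4]
grip_width: 0.0139
finger_force: 40.0
```

{"fn": "servo_tool", "kwargs": {"increments": [[255,0,0,0.01,0,0,0],[255,0,0,0.02,0,0,0],[255,0,0,0.03,0,0,0],[255,0,0,0.03,0,0,0],[255,0.01,0.015,0.003,0,0,1.4],[255,0.02,0.028,0,0,0,1.5],[255,0.02,0.028,0,0,0,1.5],[255,0.02,0.028,0,0,0,1.5]]}}

```text
time_s: 8.22
tool_pos: [0.4972, -0.2182, 0.1105]
eef_rot: [[0.277, 0.961, 0.0], [0.961, -0.277, -0.0], [-0.0, 0.0, -1.0]]
contact_force: [0.4, -0.9, -4.0]
grip_width: 0.0138
finger_force: 40.0
```

{"fn": "servo_tool", "kwargs": {"increments": [[255,0.02,0.028,0,0,0,1.5],[255,0.02,0.028,0,0,0,1.5],[255,0.02,0.028,0,0,0,1.5],[255,0.02,0.028,0,0,0,0],[255,0.0134,0.0199,0,0,0,0],[255,0,0,0,0,0,0],[255,0,0,0,0,0,0],[255,0,0,0,0,0,0]]}}

```text
time_s: 8.88
tool_pos: [0.5895, -0.0875, 0.1096]
eef_rot: [[0.201, 0.98, -0.001], [0.98, -0.201, -0.0], [-0.0, -0.001, -1.0]]
contact_force: [0.5, 0.1, -2.7]
grip_width: 0.0131
finger_force: 40.0
```

{"fn": "servo_tool", "kwargs": {"increments": [[255,0,0,0,0,0,0],[255,0,0,0,0,0,0],[255,0,0,0,0,0,0]]}}

```text
time_s: 9.13
tool_pos: [0.5897, -0.0884, 0.1098]
eef_rot: [[0.203, 0.979, -0.0], [0.979, -0.203, -0.0], [-0.0, -0.0, -1.0]]
contact_force: [-0.3, -0.5, -2.9]
grip_width: 0.0135
finger_force: 40.0
```

Run:
```python
from h import *
np.set_printoptions(precision=4,suppress=True)
img,c=shoot("wrist","w3"); o=manip.get_obs(); print(o["time_s"],o["tool_pos"],o["eef_rot"],o["grip_width"])
```

```text
9.1833 [ 0.5898 -0.0882  0.1098] [[ 0.2025  0.9793  0.    ]
 [ 0.9793 -0.2025 -0.0001]
 [-0.0001  0.     -1.    ]] 0.013678347406172757
```

View pics/w3.png

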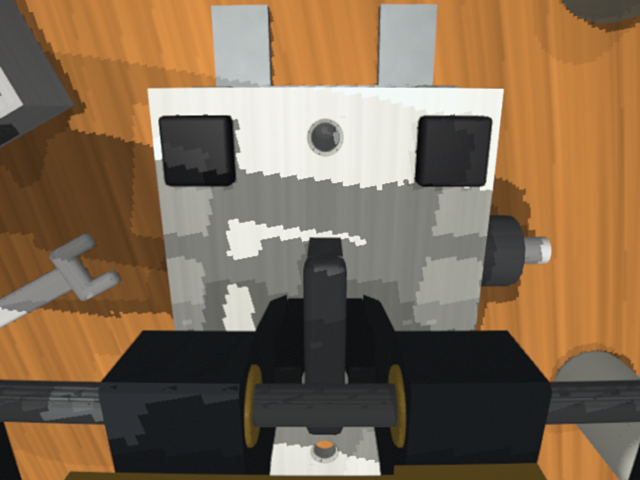

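Dowel 1 shows through the cover's hole at (325,138), and the second hole is at (325,448). Next I check the residual offset numerically.

```bash
python3 - <<'E'
from h import *
np.set_printoptions(precision=4,suppress=True)
c=load("w3"); zb=.1098-.0167+.008
P=p2w(c,[(325,138),(324,449)],[zb,zb]); print(P,P.mean(0),np.linalg.norm(P[0]-P[1]))
d=np.radians(78.4);u=np.array([np.cos(d),np.sin(d)])
for s in(.07,-.07): p=np.array([.5895,-.0896])+s*u; print(p,w2p(c,[[*p,.061],[*p,.05]]))
E
python3 -c "
import cv2,numpy as np;i=cv2.imread('pics/w3.png')[115:162,295:355];i=cv2.resize(np.clip(i*1.0*1.2,0,255).astype('uint8'),None,fx=9,fy=9,interpolation=2);cv2.imwrite('pics/hole.png',i)"
```

```text
[[ 0.6035 -0.0224  0.1011]
 [ 0.5751 -0.1581  0.1011]] [ 0.5893 -0.0902  0.1011] 0.13863468647612687
[ 0.6036 -0.021 ] [[324.3619 129.3734]
 [324.3554 128.386 ]]
[ 0.5754 -0.1582] [[324.6566 393.7523]
 [324.6385 381.5505]]
```

View pics/hole.png

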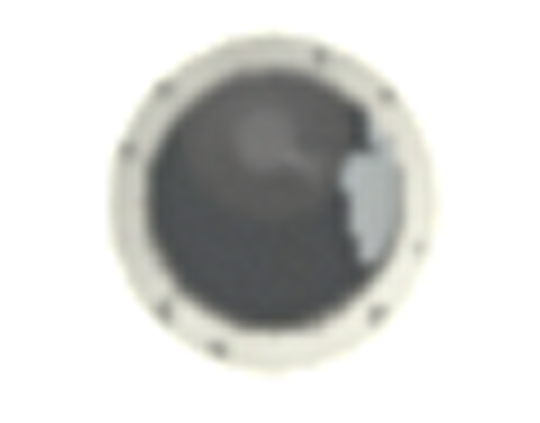

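The pin tip at (324,130) matches the prediction, so I only need to shift about 0.6 mm in +y before lowering.

{"fn": "servo_tool", "kwargs": {"increments": [[255,0,0.0007,-0.01,0,0,0],[255,0,0,-0.01,0,0,0],[255,0,0,-0.008,0,0,0],[255,0,0,-0.004,0,0,0],[255,0,0,-0.004,0,0,0],[255,0,0,-0.003,0,0,0],[255,0,0,-0.002,0,0,0],[255,0,0,0,0,0,0]]}}

```text
time_s: 9.85
tool_pos: [0.5901, -0.0867, 0.0684]
eef_rot: [[0.201, 0.98, -0.0], [0.98, -0.201, -0.0], [-0.0, -0.0, -1.0]]
contact_force: [-0.1, -1.0, -3.4]
grip_width: 0.0135
finger_force: 40.0
```

{"fn": "servo_tool", "kwargs": {"increments": [[255,0,0,-0.002,0,0,0],[255,0,0,-0.002,0,0,0],[255,0,0,-0.001,0,0,0],[255,0,0,0,0,0,0],[255,0,0,0,0,0,0]]}}

```text
time_s: 10.27
tool_pos: [0.5902, -0.0867, 0.0637]
eef_rot: [[0.201, 0.98, 0.0], [0.98, -0.201, -0.0], [-0.0, 0.0, -1.0]]
contact_force: [-0.1, -1.7, -3.3]
grip_width: 0.0133
finger_force: 40.0
```

{"fn": "servo_tool", "kwargs": {"increments": [[255,0,0,-0.001,0,0,0],[255,0,0,-0.001,0,0,0],[255,0,0,-0.001,0,0,0],[255,0,0,-0.001,0,0,0],[255,0,0,0,0,0,0],[255,0,0,0,0,0,0]]}}

```text
time_s: 10.77
tool_pos: [0.5903, -0.0868, 0.0616]
eef_rot: [[0.201, 0.98, 0.0], [0.98, -0.201, -0.0], [-0.0, 0.0, -1.0]]
contact_force: [-7.1, -0.7, 12.7]
grip_width: 0.0133
finger_force: 40.0
```

{"fn": "servo_tool", "kwargs": {"increments": [[0,0,0,0.001,0,0,0],[0,0,0,0,0,0,0],[0,0,0,0,0,0,0],[0,0,0,0,0,0,0],[0,0,0,0,0,0,0],[0,0,0,0,0,0,0]]}}

```text
time_s: 11.27
tool_pos: [0.5901, -0.0865, 0.0605]
eef_rot: [[0.201, 0.98, -0.0], [0.98, -0.201, 0.0], [0.0, -0.0, -1.0]]
contact_force: [-0.4, -0.5, -0.4]
grip_width: 0.0515
finger_force: 0.0
```

{"fn": "servo_tool", "kwargs": {"increments": [[0,0,0,0.01,0,0,0],[0,0,0,0.022,0,0,0],[0,0,0,0.022,0,0,0],[255,-0.01,0.0235,0,0,0,0],[255,-0.01,0.0235,0,0,0,0],[255,-0.0104,0.0234,0,0,0,0],[255,0,0,0,0,0,0],[255,0,0,0,0,0,0]], "squeeze": 30}}

```text
time_s: 11.93
tool_pos: [0.5596, -0.0153, 0.1154]
eef_rot: [[0.199, 0.98, 0.001], [0.98, -0.199, -0.0], [-0.0, 0.001, -1.0]]
contact_force: [1.0, -0.2, -0.1]
grip_width: 0.0425
finger_force: 0.0
```

{"fn": "servo_tool", "kwargs": {"increments": [[255,0,0,0,0,0,0],[255,0,0,0,0,0,0],[255,0,0,0,0,0,0],[255,0,0,0,0,0,0],[255,0,0,0,0,0,0],[255,0,0,0,0,0,0],[255,0,0,-0.02,0,0,0],[255,0,0,-0.02,0,0,0]]}}

```text
time_s: 12.6
tool_pos: [0.5612, -0.0167, 0.0756]
eef_rot: [[0.201, 0.98, 0.004], [0.98, -0.201, -0.001], [-0.0, 0.004, -1.0]]
contact_force: [0.0, 0.5, -0.3]
grip_width: 0.0008
finger_force: 0.0
```

Run:
```python
from h import *
np.set_printoptions(precision=4,suppress=True)
img,c=shoot("wrist","w4"); o=manip.get_obs(); print(o["time_s"],o["tool_pos"],o["grip_width"])
```

```text
12.65 [ 0.5576 -0.016   0.0707] 0.00048755506884345647
```

View pics/w4.png

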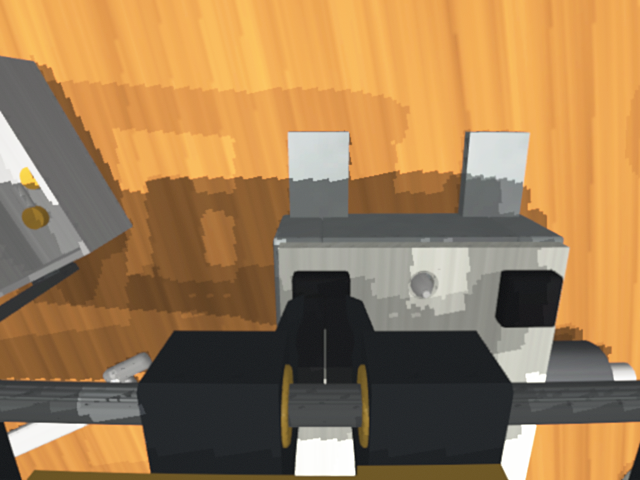

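The dowel shows through the hole at (424,284), the cover is flush with the rim, and the shut fingers are centred over the tab at (322,285). Now I press it.

{"fn": "servo_tool", "kwargs": {"increments": [[255,0,0,-0.007,0,0,0],[255,0,0,-0.005,0,0,0],[255,0,0,-0.003,0,0,0],[255,0,0,-0.003,0,0,0],[255,0,0,-0.003,0,0,0],[255,0,0,0,0,0,0],[255,0,0,0,0,0,0],[255,0,0,0,0,0,0]]}}

```text
time_s: 13.32
tool_pos: [0.5598, -0.0162, 0.0572]
eef_rot: [[0.2, 0.98, -0.001], [0.98, -0.2, -0.0], [-0.001, -0.001, -1.0]]
contact_force: [-14.3, 1.3, 27.3]
grip_width: 0.0003
finger_force: 13.6
```

{"fn": "servo_tool", "kwargs": {"increments": [[255,0,0,0.025,0,0,0],[255,0.0287,-0.0058,0,0,0,0],[255,0.0287,-0.0058,0,0,0,0],[255,0.0287,-0.006,0,0,0,0],[255,0,0,0,0,0,0],[255,0,0,-0.01,0,0,0],[255,0,0,-0.004,0,0,0],[255,0,0,-0.004,0,0,0]]}}

```text
time_s: 13.98
tool_pos: [0.645, -0.0336, 0.0603]
eef_rot: [[0.201, 0.98, -0.0], [0.98, -0.201, 0.0], [-0.0, -0.0, -1.0]]
contact_force: [-2.4, -0.0, 5.7]
grip_width: 0.0004
finger_force: 2.6
```

{"fn": "servo_tool", "kwargs": {"increments": [[255,0,0,-0.004,0,0,0],[255,0,0,-0.003,0,0,0],[255,0,0,0,0,0,0],[255,0,0,0,0,0,0],[255,0,0,0,0,0,0]]}}

```text
time_s: 14.4
tool_pos: [0.6452, -0.0336, 0.0572]
eef_rot: [[0.2, 0.98, -0.001], [0.98, -0.2, -0.0], [-0.001, -0.0, -1.0]]
contact_force: [-11.4, 0.2, 25.3]
grip_width: 0.0008
finger_force: 12.7
```

{"fn": "servo_tool", "kwargs": {"increments": [[255,0,0,0.025,0,0,0],[255,-0.0066,-0.0324,0.015,0,0,0],[255,-0.0066,-0.0324,0,0,0,0],[255,-0.0067,-0.0323,0,0,0,0],[255,-0.0067,-0.0323,0,0,0,0],[255,0,0,-0.015,0,0,0],[255,0,0,-0.01,0,0,0],[255,0,0,-0.004,0,0,0]]}}

```text
time_s: 15.07
tool_pos: [0.6172, -0.1627, 0.0626]
eef_rot: [[0.202, 0.979, -0.003], [0.979, -0.202, 0.001], [0.0, -0.004, -1.0]]
contact_force: [-3.8, -1.9, 5.5]
grip_width: 0.0003
finger_force: 2.6
```

{"fn": "servo_tool", "kwargs": {"increments": [[255,0,0,-0.004,0,0,0],[255,0,0,-0.004,0,0,0],[255,0,0,-0.003,0,0,0],[255,0,0,0,0,0,0],[255,0,0,0,0,0,0],[255,0,0,0,0,0,0]]}}

```text
time_s: 15.57
tool_pos: [0.6186, -0.1622, 0.0572]
eef_rot: [[0.199, 0.98, -0.003], [0.98, -0.199, -0.001], [-0.001, -0.002, -1.0]]
contact_force: [-15.4, 1.5, 26.8]
grip_width: 0.0005
finger_force: 13.6
```

{"fn": "servo_tool", "kwargs": {"increments": [[255,0,0,0.025,0,0,0],[255,-0.0287,0.0058,0,0,0,0],[255,-0.0287,0.0058,0,0,0,0],[255,-0.0288,0.006,0,0,0,0],[255,0,0,0,0,0,0],[255,0,0,-0.01,0,0,0],[255,0,0,-0.004,0,0,0],[255,0,0,-0.004,0,0,0]]}}

```text
time_s: 16.23
tool_pos: [0.5338, -0.145, 0.0603]
eef_rot: [[0.2, 0.98, -0.0], [0.98, -0.2, 0.001], [0.001, -0.0, -1.0]]
contact_force: [-2.2, 3.1, 5.8]
grip_width: 0.0002
finger_force: 2.6
```

{"fn": "servo_tool", "kwargs": {"increments": [[255,0,0,-0.004,0,0,0],[255,0,0,-0.003,0,0,0],[255,0,0,0,0,0,0],[255,0,0,0,0,0,0],[255,0,0,0,0,0,0]]}}

```text
time_s: 16.65
tool_pos: [0.534, -0.145, 0.0571]
eef_rot: [[0.2, 0.98, -0.001], [0.98, -0.2, 0.001], [0.001, -0.001, -1.0]]
contact_force: [-15.9, 8.9, 38.4]
grip_width: 0.0006
finger_force: 18.9
```

{"fn": "servo_tool", "kwargs": {"increments": [[255,0,0,0.03,0,0,0],[255,0,0,0.04,0,0,0],[0,-0.0135,0.0355,0.02,0,0,3],[0,-0.0135,0.0355,0.02,0,0,3],[0,-0.0135,0.0355,0.02,0,0,3],[0,-0.0135,0.0355,0.02,0,0,3],[0,-0.0135,0.0355,0.015,0,0,3],[0,-0.0135,0.0355,0,0,0,3]]}}

```text
time_s: 17.32
tool_pos: [0.4558, 0.0645, 0.2198]
eef_rot: [[-0.114, 0.993, 0.007], [0.993, 0.114, -0.001], [-0.001, 0.007, -1.0]]
contact_force: [0.6, 1.3, -1.0]
grip_width: 0.0381
finger_force: 0.0
```

{"fn": "servo_tool", "kwargs": {"increments": [[0,-0.0135,0.0355,0,0,0,3],[0,-0.0135,0.0355,0,0,0,3],[0,-0.0135,0.0355,0,0,0,3],[0,-0.0135,0.0355,0,0,0,3],[0,-0.0135,0.0355,0,0,0,2.5],[0,0,0,0,0,0,0],[0,0,0,0,0,0,0],[0,0,0,0,0,0,0]]}}

```text
time_s: 17.98
tool_pos: [0.3868, 0.2408, 0.2162]
eef_rot: [[-0.357, 0.934, 0.0], [0.934, 0.357, -0.0], [-0.001, 0.0, -1.0]]
contact_force: [0.2, -0.4, 0.7]
grip_width: 0.0877
finger_force: 0.0
```

Run:
```python
from h import *
np.set_printoptions(precision=4,suppress=True)
img,c=shoot("wrist","w5"); o=manip.get_obs(); print(o["time_s"],o["tool_pos"],o["eef_rot"][:,1],o["grip_width"])
```

```text
18.0333 [0.387  0.2401 0.2162] [ 0.9345  0.3559 -0.0001] 0.08804270054960449
```

View pics/w5.png

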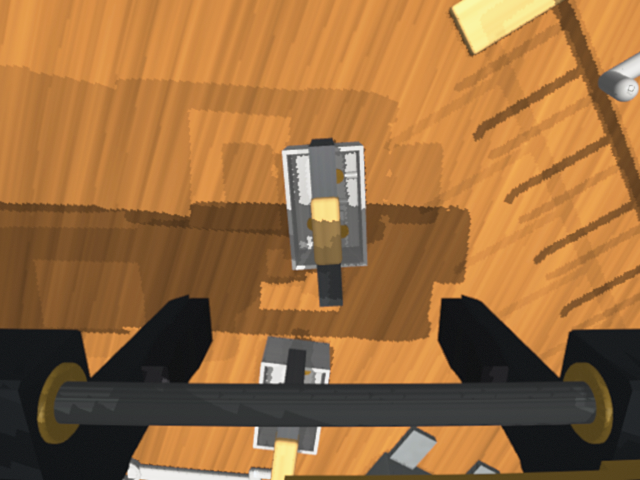

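The tin's strap runs from (322,142) to (331,304), with its sleeve from (325,198) to (327,264). The nearest prong tip is at (625,88).

Run:
```python
from h import *
c=load("w5"); pair("strap",c,(322,148),(331,304),.103); pair("sleeve",c,(325,199),(327.5,264),.108)
print(p2w(c,(625,88),.214))
a=np.radians(52.83); X=np.array([np.cos(a),np.sin(a)]);Y=np.array([-X[1],X[0]]); print(np.array([.6424,.3373])-.099*X+.162*Y)
```

```text
strap [0.387  0.2446 0.103 ] len 0.1034 dir 114.24
sleeve [0.3866 0.2446 0.108 ] len 0.0424 dir 113.16
[[0.45180822 0.35710512 0.214     ]]
[0.45349687 0.35628969]
```

{"fn": "servo_tool", "kwargs": {"increments": [[0,0,0.0043,-0.03,0,0,2.9],[0,0,0,-0.035,0,0,0],[0,0,0,-0.035,0,0,0],[0,0,0,-0.025,0,0,0],[0,0,0,-0.01,0,0,0],[200,0,0,0,0,0,0],[255,0,0,0,0,0,0],[255,0,0,0,0,0,0]], "squeeze": 35}}

```text
time_s: 18.7
tool_pos: [0.388, 0.245, 0.0831]
eef_rot: [[-0.402, 0.915, 0.003], [0.915, 0.402, 0.001], [-0.0, 0.003, -1.0]]
contact_force: [0.3, -0.1, 0.2]
grip_width: 0.0701
finger_force: 0.0
```

{"fn": "servo_tool", "kwargs": {"increments": [[255,0,0,0,0,0,0],[255,0,0,0,0,0,0],[255,0,0,0,0,0,0],[255,0,0,0,0,0,0],[255,0,0,0,0,0,0],[255,0,0,0,0,0,0],[255,0,0,0,0,0,0],[255,0,0,0,0,0,0]]}}

```text
time_s: 19.37
tool_pos: [0.3861, 0.2451, 0.0814]
eef_rot: [[-0.404, 0.915, -0.0], [0.915, 0.404, -0.0], [-0.0, -0.0, -1.0]]
contact_force: [-1.2, 0.3, 0.2]
grip_width: 0.0169
finger_force: 35.1
```

{"fn": "servo_tool", "kwargs": {"increments": [[255,0,0,0.02,0,0,0],[255,0,0,0.03,0,0,4],[255,0,0,0.03,0,0,5],[255,0,0,0.03,0,0,5],[255,0,0,0.022,0,0,5],[255,0.005,0.005,0,0,0,5],[255,0.015,0.0125,0,0,0,5],[255,0.015,0.0125,0,0,0,0]]}}

```text
time_s: 20.03
tool_pos: [0.4214, 0.2753, 0.2139]
eef_rot: [[-0.799, 0.601, 0.001], [0.601, 0.799, 0.0], [-0.001, 0.001, -1.0]]
contact_force: [0.6, 0.0, -1.3]
grip_width: 0.0177
finger_force: 35.0
```

{"fn": "servo_tool", "kwargs": {"increments": [[255,0.015,0.0125,0,0,0,0],[255,0.015,0.0125,0,0,0,0],[255,0,0,0,0,0,0],[255,0,0,0,0,0,0]]}}

```text
time_s: 20.37
tool_pos: [0.4509, 0.3001, 0.2125]
eef_rot: [[-0.797, 0.604, -0.002], [0.604, 0.797, -0.001], [0.001, -0.002, -1.0]]
contact_force: [-0.2, 0.1, -2.7]
grip_width: 0.0174
finger_force: 35.0
```

Run:
```python
from h import *
np.set_printoptions(precision=4,suppress=True)
img,c=shoot("wrist","w6"); o=manip.get_obs(); print(o["time_s"],o["tool_pos"],o["eef_rot"][:,1],o["grip_width"])
```

```text
20.4167 [0.4504 0.2997 0.2125] [ 0.6044  0.7967 -0.0019] 0.017404604569919158
```

View pics/w6.png

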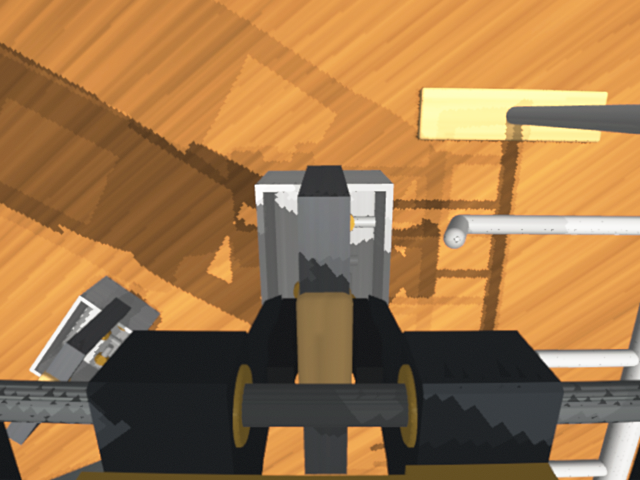

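The prongs run level across the image, at (560,224) and (600,358), with the tip at (455,238), so the yaw is aligned. I check the lateral centring.

Run:
```python
from h import *
np.set_printoptions(precision=4,suppress=True)
c=load("w6"); a=np.radians(52.83); X=np.array([np.cos(a),np.sin(a)]);Y=np.array([-X[1],X[0]]);o=np.array([.6424,.3373])
f=lambda p:np.array([(p[:2]-o)@X,(p[:2]-o)@Y])
for n,px,z in(("p1",(490,224),.19),("p1",(630,226),.19),("p2",(560,358),.19),("p2",(632,358),.19),("tip",(455,238),.214),("p3",(590,468),.19)): w=p2w(c,px,z)[0];print(n,w,f(w))
print("tcp",f(np.array([.4505,.2998])), "sleeve far end",p2w(c,(325,294),.24))
```

```text
p1 [0.4671 0.3743 0.19  ] [-0.0764  0.162 ]
p1 [0.5043 0.4223 0.19  ] [-0.0157  0.1614]
p2 [0.5433 0.3681 0.19  ] [-0.0353  0.0975]
p2 [0.5652 0.3958 0.19  ] [0.     0.0969]
tip [0.453  0.3575 0.214 ] [-0.0983  0.1632]
p3 [0.6141 0.3506 0.19  ] [-0.0065  0.0306]
tcp [-0.1458  0.1303] sleeve far end [[0.4328 0.3141 0.24  ]]
```

{"fn": "servo_tool", "kwargs": {"increments": [[255,0.0103,0.0135,0,0,0,0],[255,0.0103,0.0135,0,0,0,0],[255,0.0103,0.0135,0,0,0,0],[255,0.0103,0.0135,0,0,0,0],[255,0.0102,0.0137,0,0,0,0],[255,0,0,0,0,0,0],[255,0,0,0,0,0,0],[255,0,0,-0.01,0,0,0]]}}

```text
time_s: 21.08
tool_pos: [0.5028, 0.3675, 0.2049]
eef_rot: [[-0.797, 0.605, 0.002], [0.605, 0.797, 0.001], [-0.001, 0.002, -1.0]]
contact_force: [0.4, 0.6, -0.5]
grip_width: 0.0176
finger_force: 35.0
```

{"fn": "servo_tool", "kwargs": {"increments": [[255,0,0,-0.01,0,0,0],[255,0,0,-0.008,0,0,0],[255,0,0,-0.004,0,0,0],[255,0,0,-0.002,0,0,0],[255,0,0,0,0,0,0],[255,0,0,0,0,0,0]]}}

```text
time_s: 21.58
tool_pos: [0.5027, 0.3677, 0.1794]
eef_rot: [[-0.796, 0.605, 0.0], [0.605, 0.796, 0.0], [-0.0, 0.0, -1.0]]
contact_force: [0.1, 0.6, -0.6]
grip_width: 0.0174
finger_force: 35.0
```

{"fn": "servo_tool", "kwargs": {"increments": [[255,0,0,-0.0015,0,0,0],[255,0,0,0,0,0,0],[125,0,0,0,0,0,0],[125,0,0,0,0,0,0],[125,0,0,0,0,0,0],[125,0,0,0,0,0,0],[125,0,0,0,0,0,0],[125,0,0,0,0,0,0]]}}

```text
time_s: 22.25
tool_pos: [0.5025, 0.3677, 0.1779]
eef_rot: [[-0.797, 0.605, 0.0], [0.605, 0.797, -0.0], [-0.0, 0.0, -1.0]]
contact_force: [0.1, 0.0, -1.0]
grip_width: 0.0451
finger_force: 0.0
```

{"fn": "servo_tool", "kwargs": {"increments": [[125,0,0,0.015,0,0,0],[125,0,0,0.03,0,0,0],[125,0,0,0.03,0,0,0],[125,0,0,0.02,0,0,0],[125,0,0,0,0,0,0]]}}

```text
time_s: 22.67
tool_pos: [0.5048, 0.3689, 0.2788]
eef_rot: [[-0.797, 0.604, 0.008], [0.604, 0.797, 0.004], [-0.004, 0.008, -1.0]]
contact_force: [0.4, 1.5, 0.3]
grip_width: 0.0451
finger_force: 0.0
```

Run:
```python
from h import *
np.set_printoptions(precision=4,suppress=True)
shoot("top","t7"); w,c=shoot("wrist","w7"); o=manip.get_obs(); print(o["time_s"],o["tool_pos"],o["eef_rot"][:,1],o["grip_width"],o["contact_force"])
i=cv2.imread("pics/t7.png")[100:345,70:480]; i=cv2.resize(i,(640,382)); w=cv2.resize(w,(288,216)); i[166:382,352:640]=w; cv2.imwrite("pics/t7b.png",i)
```

```text
22.7667 [0.5028 0.3679 0.2735] [0.6045 0.7966 0.0015] 0.04508368817015496 [-0.0062  0.2747 -0.6316]
```

View pics/t7b.png

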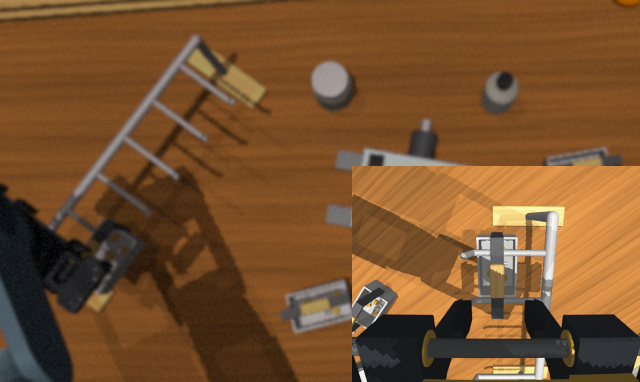

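The tin hangs on hook pair 3. Next is tin B, which still sits near its old spot.

{"fn": "servo_tool", "kwargs": {"increments": [[0,-0.0088,-0.0342,0,0,0,-4.2],[0,-0.0088,-0.0342,0,0,0,-4.2],[0,-0.0088,-0.0342,0,0,0,-4.2],[0,-0.0088,-0.0342,-0.01,0,0,-4.2],[0,-0.0088,-0.0342,-0.01,0,0,-4.2],[0,-0.0088,-0.0342,-0.01,0,0,-4.2],[0,-0.0088,-0.0342,-0.01,0,0,-4.2],[0,-0.0088,-0.0342,-0.01,0,0,-4.2]]}}

```text
time_s: 23.43
tool_pos: [0.4301, 0.0929, 0.2204]
eef_rot: [[-0.326, 0.945, -0.003], [0.945, 0.326, 0.0], [0.001, -0.003, -1.0]]
contact_force: [0.6, -0.8, -0.1]
grip_width: 0.0878
finger_force: 0.0
```

{"fn": "servo_tool", "kwargs": {"increments": [[0,-0.0088,-0.0342,-0.007,0,0,-4.5],[0,0,0,0,0,0,0],[0,0,0,0,0,0,0],[0,0,0,0,0,0,0]]}}

```text
time_s: 23.77
tool_pos: [0.4229, 0.0601, 0.215]
eef_rot: [[-0.253, 0.967, -0.002], [0.967, 0.253, 0.001], [0.001, -0.001, -1.0]]
contact_force: [0.8, 0.1, -0.5]
grip_width: 0.088
finger_force: 0.0
```

Run:
```python
from h import *
np.set_printoptions(precision=4,suppress=True)
shoot("wrist","w8"); o=manip.get_obs(); print(o["time_s"],o["tool_pos"],o["eef_rot"][:,1],o["grip_width"])
```

```text
23.8167 [0.4232 0.0606 0.2153] [ 0.967   0.2548 -0.0008] 0.08805781282678557
```

View pics/w8.png

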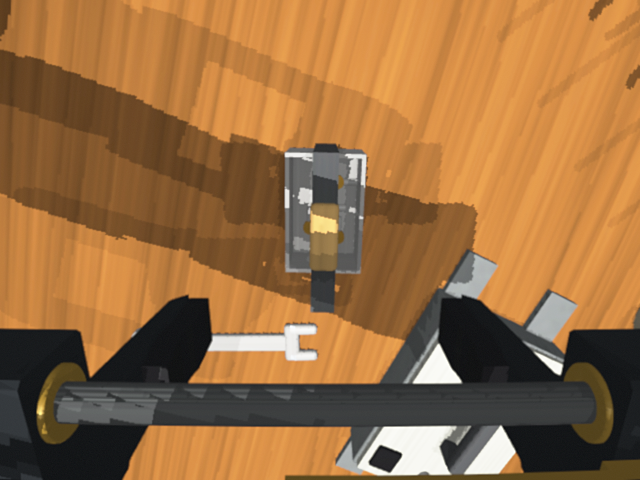

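Tin B's strap runs from (326,153) to (323,311), with its sleeve from (325,204) to (324,270). The fingers will straddle it cleanly.

Run:
```python
from h import *
c=load("w8"); pair("strap",c,(326,153),(323,311),.103); pair("sleeve",c,(325.3,204.5),(324,270),.108)
c=load("w5"); i5=cv2.imread("pics/w5.png"); i8=cv2.imread("pics/w8.png")
for i,p in((i5,(326,210)),(i5,(327,250)),(i5,(150,40)),(i5,(150,180)),(i8,(324,218)),(i8,(324,255)),(i8,(600,300))): print(cv2.cvtColor(i,cv2.COLOR_BGR2HSV)[p[1]-2:p[1]+3,p[0]-2:p[0]+3].reshape(-1,3).mean(0).round())
```

```text
strap [0.4228 0.06   0.103 ] len 0.1049 dir 103.67
sleeve [0.4228 0.0605 0.108 ] len 0.0428 dir 103.63
[ 23. 114. 249.]
[ 19. 127. 124.]
[ 15. 172. 205.]
[ 15. 170. 203.]
[ 21. 120. 231.]
[ 19. 127. 129.]
[ 15. 170. 208.]
```

{"fn": "servo_tool", "kwargs": {"increments": [[0,-0.0003,0,-0.03,0,0,-1.1],[0,0,0,-0.035,0,0,0],[0,0,0,-0.035,0,0,0],[0,0,0,-0.024,0,0,0],[0,0,0,-0.01,0,0,0],[200,0,0,0,0,0,0],[255,0,0,0,0,0,0],[255,0,0,0,0,0,0]], "squeeze": 35}}

```text
time_s: 24.48
tool_pos: [0.4245, 0.0602, 0.0834]
eef_rot: [[-0.236, 0.972, 0.003], [0.972, 0.236, -0.0], [-0.001, 0.002, -1.0]]
contact_force: [0.5, 0.1, 1.3]
grip_width: 0.0704
finger_force: 0.0
```

{"fn": "servo_tool", "kwargs": {"increments": [[255,0,0,0,0,0,0],[255,0,0,0,0,0,0],[255,0,0,0,0,0,0],[255,0,0,0,0,0,0],[255,0,0,0,0,0,0],[255,0,0,0,0,0,0],[255,0,0,0,0,0,0],[255,0,0,0,0,0,0]]}}

```text
time_s: 25.15
tool_pos: [0.4229, 0.0599, 0.0819]
eef_rot: [[-0.235, 0.972, -0.0], [0.972, 0.235, -0.0], [0.0, -0.0, -1.0]]
contact_force: [-0.7, -0.6, 1.7]
grip_width: 0.0177
finger_force: 35.1
```

{"fn": "servo_tool", "kwargs": {"increments": [[255,0,0,0.02,0,0,0],[255,0,0,0.03,0,0,0],[255,0,0,0.03,0,0,0],[255,0,0,0.03,0,0,0],[255,0.0165,0.0202,0.022,0,0,5],[255,0.0165,0.0202,0,0,0,5],[255,0.0165,0.0202,0,0,0,5],[255,0.0165,0.0202,0,0,0,5]]}}

```text
time_s: 25.82
tool_pos: [0.4896, 0.1417, 0.2141]
eef_rot: [[-0.557, 0.831, 0.0], [0.831, 0.557, 0.0], [-0.0, 0.0, -1.0]]
contact_force: [-0.1, -0.2, -2.3]
grip_width: 0.0174
finger_force: 35.0
```

{"fn": "servo_tool", "kwargs": {"increments": [[255,0.0165,0.0202,0,0,0,5],[255,0.0165,0.0202,0,0,0,5],[255,0.0165,0.0202,0,0,0,5],[255,0.0165,0.0202,0,0,0,4.1],[255,0,0,0,0,0,0],[255,0,0,0,0,0,0],[255,0,0,0,0,0,0]]}}

```text
time_s: 26.4
tool_pos: [0.5541, 0.2211, 0.2129]
eef_rot: [[-0.795, 0.607, -0.002], [0.607, 0.795, -0.001], [0.001, -0.002, -1.0]]
contact_force: [1.0, -0.3, -2.4]
grip_width: 0.0174
finger_force: 35.0
```

{"fn": "servo_tool", "kwargs": {"increments": [[255,0.0104,0.0136,0,0,0,0],[255,0.0104,0.0136,0,0,0,0],[255,0.0103,0.0136,0,0,0,0],[255,0.0103,0.0136,0,0,0,0],[255,0.0103,0.0136,0,0,0,0],[255,0,0,0,0,0,0],[255,0,0,0,0,0,0],[255,0,0,-0.01,0,0,0]]}}

```text
time_s: 27.07
tool_pos: [0.6073, 0.2888, 0.2057]
eef_rot: [[-0.795, 0.607, 0.003], [0.607, 0.795, 0.0], [-0.002, 0.002, -1.0]]
contact_force: [0.3, -0.0, -1.4]
grip_width: 0.0172
finger_force: 35.0
```

{"fn": "servo_tool", "kwargs": {"increments": [[255,0,0,-0.01,0,0,0],[255,0,0,-0.008,0,0,0],[255,0,0,-0.004,0,0,0],[255,0,0,-0.002,0,0,0],[255,0,0,-0.001,0,0,0],[255,0,0,0,0,0,0],[255,0,0,0,0,0,0]]}}

```text
time_s: 27.65
tool_pos: [0.607, 0.2897, 0.1791]
eef_rot: [[-0.795, 0.606, 0.001], [0.606, 0.795, 0.0], [-0.0, 0.001, -1.0]]
contact_force: [0.1, 0.3, -2.5]
grip_width: 0.0173
finger_force: 35.0
```

{"fn": "servo_tool", "kwargs": {"increments": [[255,0,0,-0.0015,0,0,0],[255,0,0,0,0,0,0],[255,0,0,0,0,0,0],[125,0,0,0,0,0,0],[125,0,0,0,0,0,0],[125,0,0,0,0,0,0],[125,0,0,0,0,0,0],[125,0,0,0,0,0,0]]}}

```text
time_s: 28.32
tool_pos: [0.6067, 0.2895, 0.1771]
eef_rot: [[-0.795, 0.606, -0.0], [0.606, 0.795, -0.0], [0.0, -0.0, -1.0]]
contact_force: [-0.0, -0.3, 0.5]
grip_width: 0.045
finger_force: 0.0
```

{"fn": "servo_tool", "kwargs": {"increments": [[125,0,0,0,0,0,0],[125,0,0,0.015,0,0,0],[125,0,0,0.03,0,0,0],[125,0,0,0.03,0,0,0],[125,0,0,0.02,0,0,0],[125,0,0,0,0,0,0]]}}

```text
time_s: 28.82
tool_pos: [0.6091, 0.2903, 0.2787]
eef_rot: [[-0.796, 0.606, 0.009], [0.606, 0.796, 0.003], [-0.006, 0.008, -1.0]]
contact_force: [-0.0, 0.9, 0.5]
grip_width: 0.0448
finger_force: 0.0
```

```bash
cat >> h.py <<'E'
def sleeves(img,c,z):
    m=cv2.inRange(cv2.cvtColor(img,cv2.COLOR_BGR2HSV),(17,90,90),(27,150,255)); m[315:]=0
    m=cv2.morphologyEx(m,cv2.MORPH_OPEN,np.ones((5,5)))
    for k in cv2.findContours(m,cv2.RETR_EXTERNAL,cv2.CHAIN_APPROX_NONE)[0]:
        A=cv2.contourArea(k)
        if A<300: continue
        r=cv2.minAreaRect(k); b=cv2.boxPoints(r); 
        e=sorted([(np.linalg.norm(b[j]-b[j-1]),(b[j]+b[j-1])/2) for j in(0,1,2,3)],key=lambda t:t[0])
        P=p2w(c,[e[0][1],e[1][1]],z); d=P[0]-P[1]
        print("px",np.round(r[0]),"size",np.round(r[1]),"area",A,"xyz",P.mean(0).round(4),"len",np.linalg.norm(d).round(4),"dir",np.degrees(np.arctan2(d[1],d[0])).round(1))
E
python3 - <<'E'
from h import *
np.set_printoptions(precision=4,suppress=True)
print("ref w8"); sleeves(cv2.imread("pics/w8.png"),load("w8"),.108)
i,c=shoot("wrist","w9"); o=manip.get_obs(); print(o["time_s"],o["tool_pos"]); sleeves(i,c,.205)
E
```

```text
ref w8
px [324. 236.] size [67. 28.] area 1775.0 xyz [0.4223 0.0609 0.108 ] len 0.0437 dir 104.7
28.8667 [0.6082 0.29   0.2756]
px [620. 300.] size [29. 38.] area 650.5 xyz [0.7374 0.4121 0.205 ] len 0.0237 dir -128.1
px [320. 250.] size [74. 31.] area 2269.0 xyz [0.6063 0.2905 0.205 ] len 0.0429 dir 142.6
px [318.  20.] size [41. 37.] area 846.5 xyz [0.5144 0.3597 0.205 ] len 0.0179 dir 142.5
```

{"fn": "servo_tool", "kwargs": {"increments": [[125,0.0009,-0.0377,0,0,0,-2.65],[125,0.0009,-0.0377,0,0,0,-2.65],[125,0.0009,-0.0377,0,0,0,-2.65],[125,0.0009,-0.0377,0,0,0,-2.65],[0,0.0009,-0.0377,0,0,0,-2.65],[0,0.0009,-0.0377,0,0,0,-2.65],[0,0.0009,-0.0377,0,0,0,-2.65],[0,0.0009,-0.0377,-0.005,0,0,-2.65]]}}

```text
time_s: 29.53
tool_pos: [0.6133, -0.0138, 0.2663]
eef_rot: [[-0.521, 0.854, -0.001], [0.854, 0.521, 0.0], [0.001, -0.001, -1.0]]
contact_force: [2.0, 0.3, -1.1]
grip_width: 0.0692
finger_force: 0.0
```

{"fn": "servo_tool", "kwargs": {"increments": [[0,0.0009,-0.0377,-0.006,0,0,-2.65],[0,0.0009,-0.0377,-0.006,0,0,-2.65],[0,0.0009,-0.0377,-0.006,0,0,-2.65],[0,0.0009,-0.0377,-0.006,0,0,-2.65],[0,0.0009,-0.0377,-0.006,0,0,-2.65],[0,0.0009,-0.0377,-0.006,0,0,-2.65],[0,0.0009,-0.0377,-0.006,0,0,-2.65],[0,0.0009,-0.0377,-0.006,0,0,-2.65]]}}

```text
time_s: 30.2
tool_pos: [0.62, -0.315, 0.2166]
eef_rot: [[-0.176, 0.984, -0.003], [0.984, 0.176, 0.002], [0.002, -0.002, -1.0]]
contact_force: [-0.4, 0.3, -0.4]
grip_width: 0.088
finger_force: 0.0
```

{"fn": "servo_tool", "kwargs": {"increments": [[0,0.0009,-0.0377,-0.004,0,0,-2.5],[0,0,0,0,0,0,0],[0,0,0,0,0,0,0],[0,0,0,0,0,0,0]]}}

```text
time_s: 30.53
tool_pos: [0.6213, -0.3506, 0.2134]
eef_rot: [[-0.136, 0.991, -0.002], [0.991, 0.136, 0.002], [0.003, -0.002, -1.0]]
contact_force: [-0.7, 0.0, 0.0]
grip_width: 0.0882
finger_force: 0.0
```

Run:
```python
from h import *
np.set_printoptions(precision=4,suppress=True)
i,c=shoot("wrist","w10"); o=manip.get_obs(); print(o["time_s"],o["tool_pos"],o["eef_rot"][:,1],o["grip_width"]); sleeves(i,c,.108)
```

```text
30.5833 [ 0.6218 -0.3499  0.2142] [ 0.9906  0.1369 -0.0012] 0.08847241298222495
px [329. 240.] size [67. 28.] area 1781.0 xyz [ 0.6242 -0.3512  0.108 ] len 0.0437 dir 98.0
```

{"fn": "servo_tool", "kwargs": {"increments": [[0,0.002,-0.001,-0.03,0,0,-0.2],[0,0,0,-0.035,0,0,0],[0,0,0,-0.035,0,0,0],[0,0,0,-0.023,0,0,0],[0,0,0,-0.01,0,0,0],[200,0,0,0,0,0,0],[255,0,0,0,0,0,0],[255,0,0,0,0,0,0]], "squeeze": 35}}

```text
time_s: 31.25
tool_pos: [0.6256, -0.3527, 0.0852]
eef_rot: [[-0.133, 0.991, 0.003], [0.991, 0.133, -0.002], [-0.003, 0.003, -1.0]]
contact_force: [0.9, -0.2, 0.1]
grip_width: 0.0699
finger_force: 0.0
```

{"fn": "servo_tool", "kwargs": {"increments": [[255,0,0,0,0,0,0],[255,0,0,0,0,0,0],[255,0,0,0,0,0,0],[255,0,0,0,0,0,0],[255,0,0,0,0,0,0],[255,0,0,0,0,0,0],[255,0,0,0,0,0,0],[255,0,0,0,0,0,0]]}}

```text
time_s: 31.92
tool_pos: [0.624, -0.3524, 0.0823]
eef_rot: [[-0.132, 0.991, -0.0], [0.991, 0.132, 0.0], [0.0, -0.0, -1.0]]
contact_force: [-1.5, 0.9, -0.6]
grip_width: 0.0177
finger_force: 35.0
```

{"fn": "servo_tool", "kwargs": {"increments": [[255,0,0,0.02,0,0,0],[255,0,0,0.03,0,0,0],[255,0,0,0.03,0,0,0],[255,0,0,0.03,0,0,0],[255,0,0.015,0.021,0,0,2],[255,0.0024,0.03,0,0,0,3.2],[255,0.0024,0.035,0,0,0,3.2],[255,0.0024,0.035,0,0,0,3.2]]}}

```text
time_s: 32.58
tool_pos: [0.6309, -0.2367, 0.2135]
eef_rot: [[-0.33, 0.944, 0.0], [0.944, 0.33, 0.0], [-0.0, 0.0, -1.0]]
contact_force: [0.7, 0.7, -1.8]
grip_width: 0.0176
finger_force: 34.9
```

{"fn": "servo_tool", "kwargs": {"increments": [[255,0.0024,0.035,0,0,0,3.2],[255,0.0024,0.035,0,0,0,3.2],[255,0.0024,0.035,0,0,0,3.2],[255,0.0024,0.035,0,0,0,3.2],[255,0.0024,0.035,0,0,0,3.2],[255,0.0024,0.035,0,0,0,3.2],[255,0.0024,0.035,0,0,0,3.2],[255,0.0024,0.035,0,0,0,3.2]]}}

```text
time_s: 33.25
tool_pos: [0.65, 0.0444, 0.213]
eef_rot: [[-0.707, 0.708, -0.001], [0.708, 0.707, 0.0], [0.001, -0.001, -1.0]]
contact_force: [0.6, -0.2, -2.8]
grip_width: 0.0179
finger_force: 34.9
```

{"fn": "servo_tool", "kwargs": {"increments": [[255,0.0024,0.035,0,0,0,3.2],[255,0.003,0.03,0,0,0,2],[255,0.002,0,0,0,0,0],[255,0,0,0,0,0,0],[255,0,0,0,0,0,0]]}}

```text
time_s: 33.67
tool_pos: [0.6576, 0.1074, 0.2128]
eef_rot: [[-0.766, 0.643, -0.001], [0.643, 0.766, -0.001], [0.0, -0.001, -1.0]]
contact_force: [0.2, -0.6, -1.7]
grip_width: 0.0174
finger_force: 34.9
```

{"fn": "servo_tool", "kwargs": {"increments": [[255,0,0.018,0,0,0,2.8],[255,0.0004,0.0176,0,0,0,0],[255,0,0,0,0,0,0],[255,0,0,0,0,0,0],[255,0,0,0,0,0,0]]}}

```text
time_s: 34.08
tool_pos: [0.6583, 0.1416, 0.2132]
eef_rot: [[-0.796, 0.606, -0.0], [0.606, 0.796, -0.001], [-0.0, -0.001, -1.0]]
contact_force: [-0.2, -0.9, -1.4]
grip_width: 0.0177
finger_force: 34.9
```

Run:
```python
from h import *
np.set_printoptions(precision=4,suppress=True)
i,c=shoot("wrist","w11"); o=manip.get_obs(); print(o["time_s"],o["tool_pos"],o["eef_rot"][:,1],o["grip_width"])
r=cv2.imread("pics/w6.png")[:330,255:395]; d=cv2.absdiff(i[:330,255:395],r); print(d[170:].mean())
for n,c,i in(("w6",load("w6"),cv2.imread("pics/w6.png")),("w11",c,i)): print(n); sleeves(i,c,.24)
```

```text
34.1333 [0.6583 0.1416 0.2133] [ 0.606   0.7955 -0.0006] 0.01777239541866911
32.96196428571429
w6
px [324. 303.] size [55. 22.] area 1151.5 xyz [0.4352 0.3122 0.24  ] len 0.017 dir -127.1
px [548. 135.] size [103.  20.] area 1054.5 xyz [0.4321 0.3927 0.24  ] len 0.0298 dir -132.3
px [453. 130.] size [19. 32.] area 356.0 xyz [0.4149 0.3718 0.24  ] len 0.0088 dir -126.7
w11
px [324. 302.] size [25. 55.] area 1327.0 xyz [0.6421 0.1536 0.24  ] len 0.0171 dir -127.2
px [490. 284.] size [ 42. 166.] area 5603.0 xyz [0.6688 0.1982 0.24  ] len 0.0521 dir -127.5
px [575.   9.] size [18. 62.] area 947.5 xyz [0.6158 0.2559 0.24  ] len 0.0167 dir -125.5
```

View pics/w11.png

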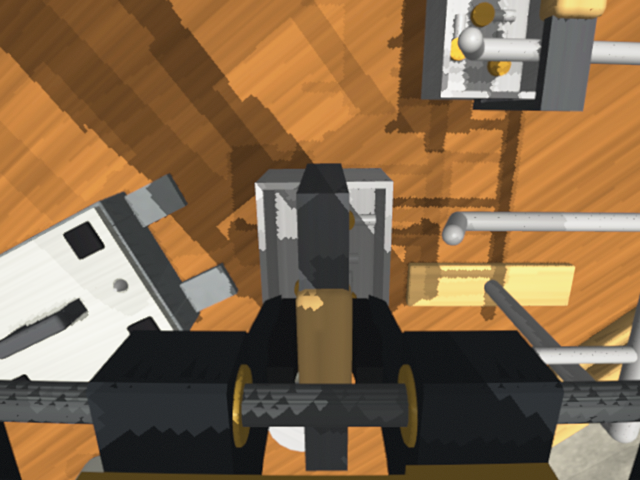

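The tin sits in the same relation to its prongs as before (tip at (453,234), prongs at rows 222 and 356). The hung tin B is clear at upper right and the cover is seated at left.

{"fn": "servo_tool", "kwargs": {"increments": [[255,0.0103,0.0138,0,0,0,0],[255,0.0103,0.0138,0,0,0,0],[255,0.0103,0.0138,0,0,0,0],[255,0.0103,0.0138,0,0,0,0],[255,0.0103,0.0138,0,0,0,0],[255,0,0,0,0,0,0],[255,0,0,0,0,0,0],[255,0,0,-0.01,0,0,0]]}}

```text
time_s: 34.8
tool_pos: [0.7108, 0.2111, 0.2054]
eef_rot: [[-0.796, 0.605, 0.003], [0.605, 0.796, -0.0], [-0.003, 0.002, -1.0]]
contact_force: [0.3, -0.4, -0.9]
grip_width: 0.0175
finger_force: 34.9
```

{"fn": "servo_tool", "kwargs": {"increments": [[255,0,0,-0.01,0,0,0],[255,0,0,-0.008,0,0,0],[255,0,0,-0.004,0,0,0],[255,0,0,-0.002,0,0,0],[255,0,0,-0.001,0,0,0],[255,0,0,0,0,0,0],[255,0,0,0,0,0,0]]}}

```text
time_s: 35.38
tool_pos: [0.7094, 0.2117, 0.179]
eef_rot: [[-0.796, 0.605, -0.001], [0.605, 0.796, -0.001], [0.0, -0.001, -1.0]]
contact_force: [-5.4, -1.4, 4.5]
grip_width: 0.0172
finger_force: 34.9
```

{"fn": "servo_tool", "kwargs": {"increments": [[255,0,0,0,0,0,0],[125,0,0,0,0,0,0],[125,0,0,0,0,0,0],[125,0,0,0,0,0,0],[125,0,0,0,0,0,0],[125,0,0,0,0,0,0],[125,0,0,0,0,0,0]]}}

```text
time_s: 35.97
tool_pos: [0.7097, 0.2123, 0.1781]
eef_rot: [[-0.797, 0.605, -0.0], [0.605, 0.797, 0.0], [0.0, -0.0, -1.0]]
contact_force: [-0.2, 0.2, 0.4]
grip_width: 0.0451
finger_force: 0.0
```

{"fn": "servo_tool", "kwargs": {"increments": [[125,0,0,0.015,0,0,0],[125,0,0,0.03,0,0,0],[125,0,0,0.03,0,0,0],[125,0,0,0.02,0,0,0],[125,0,0,0,0,0,0],[125,0,0,0,0,0,0]]}}

```text
time_s: 36.47
tool_pos: [0.7107, 0.2124, 0.2764]
eef_rot: [[-0.797, 0.605, 0.005], [0.605, 0.797, 0.001], [-0.003, 0.003, -1.0]]
contact_force: [0.0, -0.4, 0.1]
grip_width: 0.045
finger_force: 0.0
```

Run:
```python
from h import *
np.set_printoptions(precision=4,suppress=True)
i,c=shoot("wrist","w12"); o=manip.get_obs(); print(o["time_s"],o["tool_pos"]); sleeves(i,c,.205)
```

```text
36.5167 [0.7097 0.2123 0.2739]
px [448. 265.] size [30. 13.] area 337.0 xyz [0.7559 0.2638 0.205 ] len 0.0178 dir 147.9
px [392. 260.] size [37. 53.] area 1538.0 xyz [0.7349 0.2407 0.205 ] len 0.0292 dir -127.3
px [322. 253.] size [76. 33.] area 2301.0 xyz [0.7087 0.2127 0.205 ] len 0.0439 dir 144.8
px [575. 278.] size [ 64. 201.] area 8677.0 xyz [0.8074 0.3162 0.205 ] len 0.1094 dir 93.7
px [322.  22.] size [44. 36.] area 1378.5 xyz [0.6173 0.2822 0.205 ] len 0.019 dir 142.8
```

{"fn": "servo_tool", "kwargs": {"increments": [[125,-0.015,-0.02,0.01,0,0,0],[125,-0.025,-0.03,0.01,0,0,0],[125,-0.025,-0.03,0.01,0,0,0],[125,-0.025,-0.03,0,0,0,0],[125,-0.025,-0.03,0,0,0,0],[125,-0.025,-0.03,0,0,0,0],[125,-0.025,-0.03,0,0,0,0],[125,-0.025,-0.03,0,0,0,0]]}}

```text
time_s: 37.18
tool_pos: [0.5173, -0.0186, 0.3013]
eef_rot: [[-0.797, 0.604, -0.003], [0.604, 0.797, 0.001], [0.003, -0.001, -1.0]]
contact_force: [0.2, -0.6, 0.1]
grip_width: 0.0452
finger_force: 0.0
```

{"fn": "servo_tool", "kwargs": {"increments": [[125,-0.025,-0.03,0,0,0,0],[125,-0.025,-0.03,0,0,0,0],[125,-0.025,-0.03,0,0,0,0],[125,-0.025,-0.03,0,0,0,0],[125,0,0,0,0,0,0],[125,0,0,0,0,0,0],[125,0,0,0,0,0,0],[125,0,0,0,0,0,0]]}}

```text
time_s: 37.85
tool_pos: [0.42, -0.1368, 0.3027]
eef_rot: [[-0.797, 0.604, -0.001], [0.604, 0.797, 0.001], [0.001, 0.0, -1.0]]
contact_force: [0.5, -0.0, -0.5]
grip_width: 0.0449
finger_force: 0.0
```

{"fn": "servo_tool", "kwargs": {"increments": [[125,0,0,0,0,0,0],[125,0,0,0,0,0,0],[125,0,0,0,0,0,0],[125,0,0,0,0,0,0],[125,0,0,0,0,0,0],[125,0,0,0,0,0,0],[125,0,0,0,0,0,0],[125,0,0,0,0,0,0]]}}

```text
time_s: 38.52
tool_pos: [0.4197, -0.1378, 0.3034]
eef_rot: [[-0.797, 0.605, 0.0], [0.605, 0.797, -0.0], [-0.0, 0.0, -1.0]]
contact_force: [-0.1, -0.7, 1.1]
grip_width: 0.045
finger_force: 0.0
```

Run:
```python
from h import *
np.set_printoptions(precision=4,suppress=True)
o=manip.get_obs(); print(o["time_s"],o["tool_pos"],o["contact_force"])
i,c=shoot("top","t13"); 
def blobs(i,z):
    m=cv2.inRange(cv2.cvtColor(i,cv2.COLOR_BGR2HSV),(17,80,90),(27,170,255)); n,_,s,ce=cv2.connectedComponentsWithStats(m)
    for k in range(1,n):
        if 15<s[k,4]<300: print(ce[k].round(1),s[k,4],p2w(c,ce[k],z)[0])
print("before"); blobs(cv2.imread("pics/top1.png"),.108); print("now"); blobs(i,.205)
# cover: white plate region centre at plate top z=.053
m=cv2.inRange(cv2.cvtColor(i,cv2.COLOR_BGR2HSV),(0,0,150),(180,60,255)); n,_,s,ce=cv2.connectedComponentsWithStats(m)
for k in range(1,n):
    if s[k,4]>300: print("white",ce[k].round(1),s[k])
# bystanders: image change since the start
r=cv2.imread("pics/top1.png")
for nm,(x,y) in dict(jar=(282,153),oil=(391,158),wrench=(338,318)).items(): print(nm,cv2.absdiff(i,r)[y-15:y+15,x-15:x+15].mean().round(1))
```

```text
38.5167 [ 0.4197 -0.1378  0.3034] [-0.0912 -0.7004  1.1229]
before
[497.2  43. ] 100 [ 1.0122 -0.4886  0.108 ]
[198.8 140.4] 185 [0.7962 0.2279 0.108 ]
[445.4 206. ] 152 [ 0.6235 -0.3505  0.108 ]
[324.7 223.9] 104 [ 0.5884 -0.0675  0.108 ]
[325.1 224.8] 25 [ 0.5864 -0.0683  0.108 ]
[106.6 262.1] 63 [0.5111 0.4445 0.108 ]
[ 98.4 268.1] 124 [0.4974 0.4635 0.108 ]
[271.2 296.1] 143 [0.423  0.0605 0.108 ]
[284.6 298.5] 17 [0.4166 0.0293 0.108 ]
[192.  313.7] 144 [0.3865 0.2448 0.108 ]
[345.  448.8] 21 [ 0.0778 -0.1015  0.108 ]
[349.9 466.7] 16 [ 0.039  -0.1117  0.108 ]
now
[495.6  43.3] 110 [ 0.9688 -0.4558  0.205 ]
[198.6 140.2] 185 [0.7695 0.2053 0.205 ]
[196.  167.3] 165 [0.709  0.2114 0.205 ]
[160.4 214.2] 169 [0.6067 0.2896 0.205 ]
[119.6 262.4] 243 [0.5036 0.3776 0.205 ]
[ 98.3 268.1] 123 [0.4923 0.4234 0.205 ]
[128.  290.4] 239 [0.4426 0.3586 0.205 ]
white [280.7 150.3] [271 140  21  21 342]
white [331.  223.6] [ 295  196   78   55 2365]
white [509.1 239.1] [ 490  214   42   52 1134]
jar 5.3
oil 4.5
wrench 43.9
```

```bash
python3 -c "
from station import workorder
print(workorder.sign_off())"
```

```text
the job is handed in; nothing more can be done
None
```

I handed the job in at about 38.5 s with the cover seated on both dowels, all four tabs pressed home and all three tins hanging on the rack; the jar and bottle showed no movement, the wrench was hidden from the top camera in my last check (I never touched it), and sign-off returned no verdict.

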